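Hang the disinfected specimen jars to drain

ROBOT

A 7-joint arm with a two-finger parallel gripper is mounted at the origin on the work surface. World frame = base frame: x ahead of the robot, y to its left, z up, the work surface at z = 0. Lengths are in mm, angles in rad, forces in N, time in s.
With the tool pointing down it reaches from about 400 to 850 mm from the base axis. Payload 4.4 kg.
Tool frame: the origin (TCP) lies midway between the tips of the shut fingers; the grasp point (between the pads) lies 19 mm behind it; z points along the fingers, y is the line along which they close (so a half turn about z gives the same grasp; the last joint's range is limited). The gripper opens to 94 mm and grips with 3 to 60 N. Pads are 16 mm wide; open, the fingers measure 119 mm over their backs; the gripper's body (75 mm by 177 mm) begins 78 mm behind the grasp point.
Start: joints at [1.041, 0.628, 0.038, 1.517, -0.027, 0.996, -0.02], TCP at [290.807, -581.334, 205.478] pointing down, gripper open.
Joint ranges: [-3.06, 3.06], [-0.37, 2.12], [-1.25, 1.32], [0.18, 2.47], [-1.1, 4.24], [0.23, 1.98], [-2.94, 2.94]. Speed limits (rad/s): [2.57, 2.57, 3.14, 3.14, 3.14, 3.14, 3.14].

INTERFACE

Orientations are given as [roll, pitch, yaw] about the fixed x, y, z axes, in that order (R = Rz(yaw) Ry(pitch) Rx(roll)).
In Python, from station import env gives the robot as it stands. The module is installed in compiled form; this text tells all that it offers.
- The arm moves only by the shell command python3 -m crank 'ROWS' [FORCE]. ROWS is a JSON object of lists of equal length, an entry for each row: "rotation": the turn, a rotation vector about the tool's x, y, z in rad, a list of three; "dp": the shift along the tool's x, y, z in cm, a list of three; "fingers": the finger opening in cm, from 0 to 9.4. In form: {"rotation": [[ax, ay, az], ...], "dp": [[x, y, z], ...], "fingers": [fingers, ...]}. A call has 1 to 20 rows; each row shifts and turns the commanded pose from where the row before left it, along the tool's axes as they then stand; what a row does not reach is not made up. A row lasts 1/8 s, in which the tool goes at most 62.5 mm and 10.7 degrees, less where a joint would pass 70% of its speed; a pose out of reach is approached as far as the arm can. A call with a gripper value outside its range is refused whole. The fingers move at their own pace and stop on an object; FORCE is the grip in N (left out, the last holds). Time passes only in rows, so rows that do not move let the fingers close. It gives the time, the measured TCP pose, the force, the opening and the grip force at its end, in the units of the state.
- env.observe(): the state, without advancing time (a new reading comes with each control period).
- env.snapshot(name): name is "scene" or "top" or "wrist"; returns the picture (400x640x3 uint8, red, green, blue); there is no depth.
- env.get_calibration(name): a dict with "fx", "fy", "cx", "cy" (pixels), "rvec" (rotation vector, rad) and "tvec" (3), from world to camera coordinates, as OpenCV has them; the wrist camera has in their place "hand_eye" (4x4, takes a point from camera to tool coordinates, whose origin is the TCP and whose axes are the flange's). Camera axes: x right, y down, z forward; pixel columns grow to the right and rows downward; lengths in mm; the calibration is good to about 2 mm. A picture is of the moment at which its call begins: read the wrist's pose just before it. get_calibration takes no time and is no camera call.
- env.sign_off(): hands the job in; it is judged then, once.
The state is a dict: "clock": time; "q": joint angles; "joint_velocities": joint speeds; "joint_efforts": joint torques, N m; "tcp_pos": TCP position; "orientation": TCP orientation; "force": force on the tool from outside, world axes, zero at the start; "wrist_torque": the same for the moment, N m; "gripper_width": finger opening in mm; "grip_force": force on a finger pad.
Only numpy, scipy, OpenCV 4.12 (cv2) and the standard library are available. Lean on these libraries where they do the work, as an engineer would, in place of code of your own. Each camera call takes 0.05 s, during which the arm holds its last target. There are 200 camera calls.

TASK

Take the empty blue basket off the double hook of the drip stand and set it down on the black mat, then stand every amber glass jar that is on the bench upright in it. Hang the loaded basket back on the stand by its bail, across both prongs, and after that press the green button to start the drain timer. The glass is thin: never grip a jar with more than 15 N, and set the jars down softly instead of dropping them; keep the basket level and leave the other things on the bench where they are.

Things in the scene. Friction and masses are not known exactly. Their poses are not given: they have to be found in the camera images.
- basket: blue drain basket, 160 mm (its x) by 170 mm (its y), walls 42 mm high, 4 mm thick, floor 4 mm thick, 0.28 kg; starts hanging empty on the stand. A fixed steel bail of 8 mm round bar spans it in the plane x = 0; its level top bar runs along the basket's y from -62 to +62 mm, centre line 160 mm above the underside. Origin: centre of the underside
- bail (a point): middle of the bail's top bar, 160 mm above the basket's origin
- stand: fixed drip stand: white foot 200 mm wide, steel post (18 mm thick, 217 mm high) and a double hook: two prongs of 8 mm bar at y = -35 and +35 mm, reaching out along the stand's -x, centre lines sloping from z = 210 mm at the post to 198 mm at x = -115 mm, then up to tips at x = -145 mm, z = 226 mm. Fingers fit between the prongs. Origin: foot of the post, on the bench
- stand_seat (a point): where the middle of the bail's top bar rests when the basket hangs properly: midway between the prongs in their lowest point, 206 mm above the bench, 112 mm from the post
- mat: fixed black rubber mat on the bench, 240 by 240 by 4 mm; origin: centre of its underside
- timer (a joint): push button of the drain timer: 0 released, 0.007 (m) fully pressed; it springs back; about 4 N
- timer_top (a point): centre of the top of the timer's round green button (32 mm across, points up) on its white housing
- jar0: thin-walled amber glass specimen jar, upright cylinder 36 mm in diameter, 70 mm high with its red cap (the cap is the top 17 mm, same diameter), thick base, about 60 g; origin: centre of the underside, z up its axis. May be absent
- jar1: thin-walled amber glass specimen jar, upright cylinder 36 mm in diameter, 70 mm high with its red cap (the cap is the top 17 mm, same diameter), thick base, about 60 g; origin: centre of the underside, z up its axis. May be absent
- jar2: thin-walled amber glass specimen jar, upright cylinder 36 mm in diameter, 70 mm high with its red cap (the cap is the top 17 mm, same diameter), thick base, about 60 g; origin: centre of the underside, z up its axis. May be absent
- jar3: thin-walled amber glass specimen jar, upright cylinder 36 mm in diameter, 70 mm high with its red cap (the cap is the top 17 mm, same diameter), thick base, about 60 g; origin: centre of the underside, z up its axis. May be absent
- slide_box: green slide box 100 x 170 x 35 mm; bystander, origin at the centre of its underside
- petri: clear closed dish, 90 mm across, 15 mm high; bystander, origin at the centre of its underside
- tip_box: blue pipette-tip box 85 x 120 x 55 mm; bystander, origin at the centre of its underside
- pen: black marker, 130 mm long (its y), 14 mm thick; bystander, origin at the centre of its underside
Not all that is in view belongs to the job. What is shaped like the jar3 but purple or yellow is not meant.

How it is judged (in metres and radians):
On the way, in this order (a step that is already met when the one before it is completed fails the run):
1. the basket stands on the mat, let go (horizontal distance between basket and mat below 0.06 m and height (world z) of basket below 0.012 m and angle between basket's own z axis and vertical below 0.1 rad and linear speed of basket below 0.03 m/s and contact force between the fingers and basket below 0.3 N), for 0.2 s.
2. every jar stands upright in the basket, let go, while the basket stands on the mat (all of step 1 and x of jar0 in the frame of basket between -0.08 and 0.08 m and y of jar0 in the frame of basket between -0.085 and 0.085 m and z of jar0 in the frame of basket between -0.005 and 0.02 m and angle between each of jar0, jar1, jar2, jar3's own z axis and vertical below 0.5 rad and x of jar1 in the frame of basket between -0.08 and 0.08 m and y of jar1 in the frame of basket between -0.085 and 0.085 m and z of jar1 in the frame of basket between -0.005 and 0.02 m and x of jar2 in the frame of basket between -0.08 and 0.08 m and y of jar2 in the frame of basket between -0.085 and 0.085 m and z of jar2 in the frame of basket between -0.005 and 0.02 m and x of jar3 in the frame of basket between -0.08 and 0.08 m and y of jar3 in the frame of basket between -0.085 and 0.085 m and z of jar3 in the frame of basket between -0.005 and 0.02 m and contact force between the fingers and jar0 below 0.3 N and contact force between the fingers and jar1 below 0.3 N and contact force between the fingers and jar2 below 0.3 N and contact force between the fingers and jar3 below 0.3 N), for 0.2 s.
3. the loaded basket hangs on both prongs, let go (distance between bail and stand_seat below 0.02 m and angle between the y axis of basket and the y axis of stand, either way round below 0.2 rad and angle between basket's own z axis and vertical below 0.35 rad and contact force between the fingers and basket below 0.3 N and x of jar0 in the frame of basket between -0.08 and 0.08 m and y of jar0 in the frame of basket between -0.085 and 0.085 m and z of jar0 in the frame of basket between -0.005 and 0.02 m and angle between each of jar0, jar1, jar2, jar3's own z axis and vertical below 0.5 rad and x of jar1 in the frame of basket between -0.08 and 0.08 m and y of jar1 in the frame of basket between -0.085 and 0.085 m and z of jar1 in the frame of basket between -0.005 and 0.02 m and x of jar2 in the frame of basket between -0.08 and 0.08 m and y of jar2 in the frame of basket between -0.085 and 0.085 m and z of jar2 in the frame of basket between -0.005 and 0.02 m and x of jar3 in the frame of basket between -0.08 and 0.08 m and y of jar3 in the frame of basket between -0.085 and 0.085 m and z of jar3 in the frame of basket between -0.005 and 0.02 m), for 0.3 s.
4. the timer button is pressed while the basket hangs (value of joint timer above 0.0045 m and distance between bail and stand_seat below 0.02 m and angle between the y axis of basket and the y axis of stand, either way round below 0.2 rad and angle between basket's own z axis and vertical below 0.35 rad and contact force between the fingers and basket below 0.3 N), for 0.05 s.
At the end, for the whole second after the job is handed in: The basket hangs at rest on both prongs with the middle of its bail within 20 mm of the seat, square to the stand within 0.2 rad and level within 0.35 rad; every jar present stands in it within 0.5 rad of upright; the timer button has been pressed after hanging and is released (all of step 3 and linear speed of basket below 0.04 m/s and value of joint timer below 0.002 m); the robot touches nothing.
It fails at once if a glass jar is gripped with more than 15 N (both fingers together: 36 N) (contact force between the fingers and jar0 above 36 N or contact force between the fingers and jar1 above 36 N or contact force between the fingers and jar2 above 36 N or contact force between the fingers and jar3 above 36 N).
It fails at once if a glass jar knocks against the basket with more than 25 N (contact force between any of jar0, jar1, jar2, jar3 and basket above 25 N).
It fails at once if the basket is tipped by more than 0.6 rad (angle between basket's own z axis and vertical above 0.6 rad).
It fails at once if a bystander is moved by more than 30 mm (distance of any of slide_box, petri, tip_box, pen from where it was at the start of the episode above 0.03 m).
Of jar0, jar1, jar2, jar3 only 2 to 4 are there at a start; the rules pass over those that are not, and their reading is None.
At some moment in a run one of jar0, jar1, jar2, jar3 may be knocked a few centimetres aside while the robot is not near it.
It also fails if it takes over 210 s, if anything falls off the work surface, if the arm or the gripper's body presses on something with over 40 N, if the wrist force passes 120 N, or if a joint passes its speed limit or range.

## Working session

There is one attempt and no reset: what is moved stays moved. The work goes in short steps, Python scripts to look and compute and a shell command to move; the robot and the scene stay as the last step left them, time stands still between calls to the robot, and variables do not carry over. Pictures are saved under pics/ and viewed, at most 14 in all, crops included, and the job is handed in when it is done.

```bash
mkdir -p pics; python3 - <<'E'
from station import env
import cv2
s=env.observe();print({k:(v if not hasattr(v,'round') else v) for k,v in s.items()})
for n in("scene","top","wrist"):
    cv2.imwrite(f"pics/{n}0.png",env.snapshot(n)[:,:,::-1]);print(n,env.get_calibration(n))
E
```

```text
{'clock': 0.0, 'q': array([ 1.04119943,  0.62930743,  0.03844597,  1.51833739, -0.02701534,
        0.99628406, -0.01998528]), 'joint_velocities': array([ 0.00056182,  0.0019395 ,  0.00099691,  0.00038559, -0.00048139,
       -0.00068164,  0.00149841]), 'joint_efforts': array([ 3.11184212e-04, -5.49724030e+01,  1.14379484e+00, -1.86630875e+01,
       -5.22053812e-02,  2.36942834e-02,  1.35144955e-04]), 'tcp_pos': array([ 290.5151228 , -580.7419898 ,  204.58905326]), 'orientation': array([-3.13977438e+00,  1.07328830e-05,  4.63800722e-01]), 'force': array([ 0.94448188, -0.05641583, -0.37365644]), 'wrist_torque': array([ 0.01839354, -0.00928386,  0.04879462]), 'grip_force': 0.0, 'gripper_width': 93.9837901001162}
scene {'fx': 376.0735976607891, 'fy': 376.0735976607891, 'cx': 316.3585353009603, 'cy': 202.8905826953535, 'rvec': array([ 2.00478944,  1.3170919 , -0.56668289]), 'tvec': array([-206.48902523, -251.42781159, 1406.56136225])}
top {'fx': 383.82641563658945, 'fy': 383.82641563658945, 'cx': 317.57647894260396, 'cy': 198.94753206122746, 'rvec': array([ 2.23115749, -2.17448268,  0.06772112]), 'tvec': array([ -31.68853789,  545.85759744, 1214.50326051])}
wrist {'fx': 295.58592983776293, 'fy': 295.58592983776293, 'cx': 319.4703773375766, 'cy': 200.09553863893092, 'hand_eye': array([[-2.97273600e-04, -9.59123139e-01, -2.82988896e-01,
         8.30868019e+01],
       [ 9.99999670e-01, -4.98936545e-04,  6.40548395e-04,
        -5.89365376e-01],
       [-7.55558289e-04, -2.82988612e-01,  9.59122972e-01,
        -1.79426507e+02],
       [ 0.00000000e+00,  0.00000000e+00,  0.00000000e+00,
         1.00000000e+00]])}
```

View pics/top0.png

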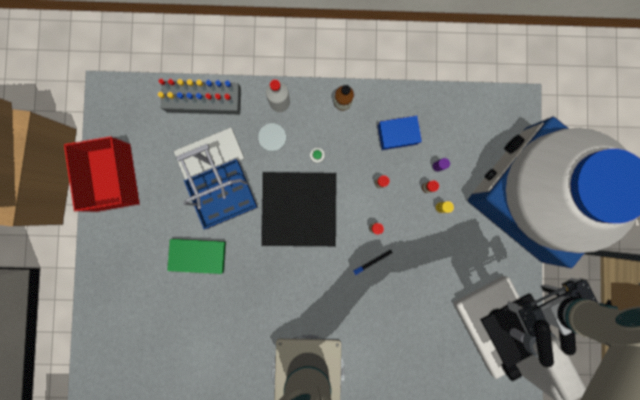

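View pics/scene0.png

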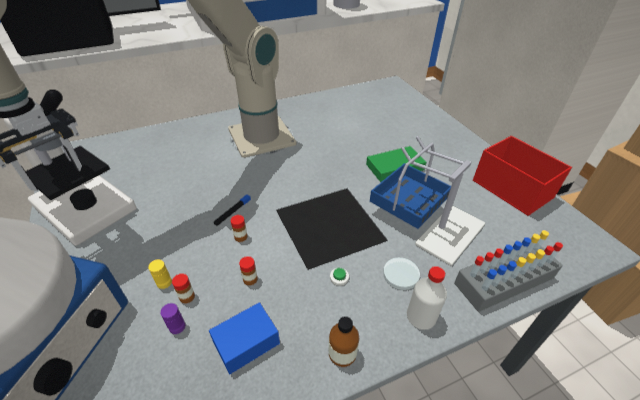

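The top view shows three amber jars with red caps, at (383,181), (432,186) and (377,228). The purple and yellow ones are decoys at (442,164) and (447,207). The mat is around (299,209), the button at (317,155), and the basket on its stand around (220,190).

```bash
cat > h.py <<'E'
import numpy as np, cv2
from scipy.spatial.transform import Rotation as R
from station import env
def cam(n,s=None):
    c=env.get_calibration(n); K=np.array([[c['fx'],0,c['cx']],[0,c['fy'],c['cy']],[0,0,1]])
    if n=='wrist':
        T=np.eye(4);T[:3,:3]=R.from_euler('xyz',s['orientation']).as_matrix();T[:3,3]=s['tcp_pos']
        T=np.linalg.inv(T@c['hand_eye']); return K,T[:3,:3],T[:3,3]
    return K,R.from_rotvec(c['rvec']).as_matrix(),np.array(c['tvec'])
def ray(C,uv,z):
    K,Rm,t=C; uv=np.atleast_2d(np.array(uv,float)); d=np.c_[uv,np.ones(len(uv))]@np.linalg.inv(K).T@Rm; o=-Rm.T@t
    return o+d*((z-o[2])/d[:,2])[:,None]
def proj(C,p):
    K,Rm,t=C; q=(np.atleast_2d(p)@Rm.T+t)@K.T; return q[:,:2]/q[:,2:]
def tri(C1,a,C2,b):
    P=[C[0]@np.c_[C[1],C[2]] for C in(C1,C2)]
    X=cv2.triangulatePoints(P[0],P[1],np.array(a,float).reshape(2,1),np.array(b,float).reshape(2,1)); return (X[:3]/X[3]).ravel()
def blobs(im,lo,hi,minA=20,roi=None):
    hsv=cv2.cvtColor(im,cv2.COLOR_RGB2HSV)
    m=cv2.inRange(hsv,lo,hi)
    if lo[0]<1: m|=cv2.inRange(hsv,(172,lo[1],lo[2]),(180,255,255))
    n,l,st,ce=cv2.connectedComponentsWithStats(m)
    return [(ce[i].round(1).tolist(),st[i].tolist()) for i in range(1,n) if st[i][4]>=minA],l
E
python3 - <<'E'
from h import *
np.set_printoptions(precision=1,suppress=True)
T=cam('top');S=cam('scene')
it=cv2.imread('pics/top0.png')[:,:,::-1].copy()
print('tcp px',proj(T,[[290,-581,205],[0,0,0]]))
for name,lo,hi,z in [('red',(0,130,80),(6,255,255),70),('green',(45,80,60),(85,255,255),25),('black',(0,0,0),(180,255,40),4)]:
    for c,s in blobs(it,lo,hi,30)[0]:
        print(name,c,s,ray(T,c,z)[0])
for a,b in [((317,155),(340,275)),((383,181),(247,262)),((377,228),(238,221)),((432,186),(181,281))]: print(tri(T,a,S,b))
hsv=cv2.cvtColor(it,cv2.COLOR_RGB2HSV)
for nm,m,z in [('mat',cv2.inRange(it,(0,0,0),(45,45,45)),4)]:
    cs,_=cv2.findContours(m[150:260,250:350].copy(),0,2); c=max(cs,key=cv2.contourArea)+[250,150]
    b=cv2.boxPoints(cv2.minAreaRect(c));p=ray(T,b,z);print(nm,p,p.mean(0))
crop=cv2.resize(it[120:240,160:340],None,fx=4,fy=4,interpolation=cv2.INTER_CUBIC)
cv2.imwrite('pics/c1.png',crop[:,:,::-1])
is_=cv2.imread('pics/scene0.png');cv2.imwrite('pics/c2.png',cv2.resize(is_[120:280,350:510],None,fx=3.7,fy=3.7,interpolation=cv2.INTER_CUBIC))
E
```

```text
tcp px [[525.8 296.3]
 [307.6 371.5]]
red [274.7, 84.9] [270, 80, 10, 11, 89] [893.2 124.5  70. ]
red [100.5, 174.0] [64, 137, 75, 74, 4519] [602.4 644.3  70. ]
red [382.7, 180.8] [377, 176, 12, 11, 108] [ 604.6 -215.1   70. ]
red [432.2, 185.7] [426, 181, 13, 11, 108] [ 593.6 -367.6   70. ]
red [376.9, 228.2] [371, 223, 13, 11, 107] [ 459.2 -199.9   70. ]
green [316.8, 154.3] [313, 150, 8, 9, 54] [688.3 -11.4  25. ]
green [196.0, 255.8] [167, 239, 59, 35, 1829] [357.7 358.8  25. ]
black [345.3, 89.7] [342, 86, 8, 8, 51] [907.1 -99.4   4. ]
black [514.1, 143.8] [505, 135, 19, 18, 194] [ 744.1 -655.5    4. ]
black [490.2, 174.3] [485, 170, 11, 10, 70] [ 641.9 -577.2    4. ]
black [298.6, 209.0] [263, 173, 72, 72, 5093] [513.   42.5   4. ]
black [376.5, 259.1] [363, 251, 29, 17, 97] [ 358.9 -211.5    4. ]
black [617.9, 255.1] [591, 252, 49, 8, 185] [ 390.5 -993.7    4. ]
black [30.1, 334.4] [22, 269, 17, 131, 1233] [ 98.  873.5   4. ]
black [569.1, 298.8] [558, 280, 26, 48, 416] [ 247.  -833.5    4. ]
black [548.0, 289.8] [543, 287, 11, 7, 36] [ 274.1 -765.3    4. ]
black [536.5, 329.1] [515, 295, 38, 72, 1128] [ 148.9 -727.8    4. ]
black [506.3, 338.8] [482, 306, 50, 74, 1712] [ 116.3 -630.7    4. ]
black [629.2, 317.8] [616, 309, 24, 17, 296] [  191.1 -1027.7     4. ]
black [567.8, 343.1] [560, 332, 15, 22, 250] [ 107.  -828.4    4. ]
black [302.6, 397.2] [294, 394, 15, 6, 58] [-78.   13.5   4. ]
[689.4 -11.1   7.8]
[ 604.5 -217.1   64.9]
[ 459.7 -201.5   61.2]
[ 593.5 -370.2   60. ]
mat [[626.2 160.5   4. ]
 [632.4 -68.8   4. ]
 [400.5 -74.2   4. ]
 [395.  153.1   4. ]] [513.5  42.7   4. ]
```

View pics/c1.png

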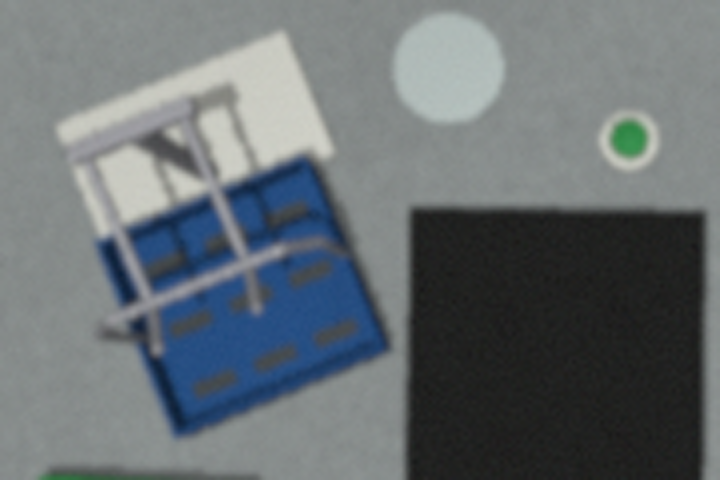

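View pics/c2.png

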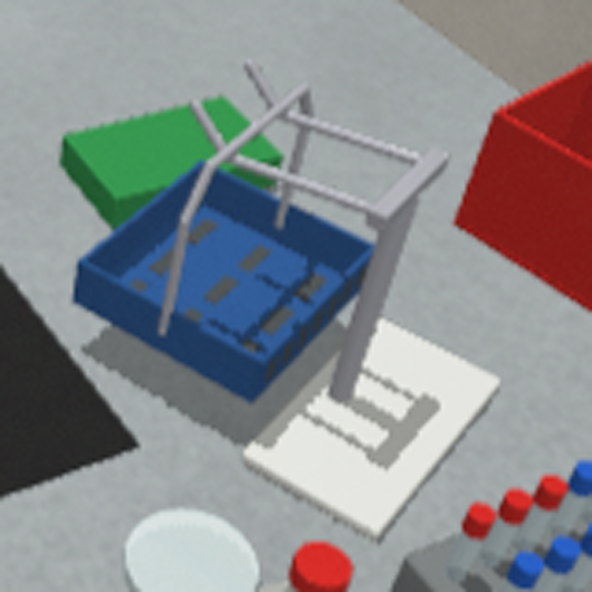

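The crops show the bail bar running from about (115,318) to (285,245) in c1. The prong tips are at (155,350) and (258,308), and the cross bar on the post runs from (75,155) to (190,103). The basket hangs empty.

```bash
python3 - <<'E'
from h import *
np.set_printoptions(precision=1,suppress=True)
T=cam('top');S=cam('scene')
f=lambda u,v:(160+(u-1.5)/4,120+(v-1.5)/4)
g=lambda u,v:(350+(u-1.4)/3.7,120+(v-1.4)/3.7)
bl,br=ray(T,f(115,318),206)[0],ray(T,f(285,245),206)[0]
print('bail',bl,br,np.linalg.norm(bl-br))
t1,t2=ray(T,f(157,350),226)[0],ray(T,f(258,310),226)[0]
r1,r2=ray(T,f(90,155),211)[0],ray(T,f(190,107),211)[0]
print('tips',t1,t2,'roots',r1,r2)
r=(r1+r2)/2;t=(t1+t2)/2;d=(t-r)[:2];d/=np.linalg.norm(d);print('dir -x',d,np.degrees(np.arctan2(-d[1],-d[0])), np.linalg.norm((t-r)[:2]))
e=(t2-t1)[:2];print('y dir ang',np.degrees(np.arctan2(e[1],e[0])))
print('triang tips',tri(T,f(157,350),S,g(250,66)),tri(T,f(258,310),S,g(195,103)))
print('triang root',tri(T,f(90,155),S,g(425,160)),tri(T,f(190,107),S,g(375,215)))
# foot corners
for c in [(55,128),(283,30),(332,155)]: print('foot',ray(T,f(*c),10)[0])
it=cv2.imread('pics/top0.png')[:,:,::-1].copy()
for nm,lo,hi in [('purple',(125,60,40),(160,255,255)),('yellow',(20,120,80),(32,255,255))]:
    for c,s in blobs(it,lo,hi,40)[0]: print(nm,c,s[4],ray(T,c,70)[0])
E
```

```text
bail [527.6 331.5 206. ] [579.7 219.5 206. ] 123.49997217023133
tips [506.4 296.6 226. ] [534.5 231.4 226. ] roots [636.4 351.1 211. ] [670.7 285.6 211. ]
dir -x [-0.9 -0.4] 22.200058166238215 143.73892404985818
y dir ang -66.72114968590344
triang tips [506.6 298.1 221.3] [534.8 232.  225.4]
triang root [636.6 351.3 211.3] [670.3 285.1 210.6]
foot [686.7 449.1  10. ]
foot [771.3 269.6  10. ]
foot [671.  226.6  10. ]
purple [441.1, 164.2] 170 [ 660.7 -394.4   70. ]
yellow [444.5, 206.9] 168 [ 529.5 -406.1   70. ]
```

```bash
python3 -m crank '{"rotation":[[0,0,0],[0,0,0],[0,0,0],[0,0,0],[0,0,0],[0,0,0],[0,0,0],[0,0,0],[0,0,0],[0,0,0],[0,0,0],[0,0,0],[0,0,0],[0,0,0],[0,0,0],[0,0,0],[0,0,0],[0,0,0],[0,0,0],[0,0,0]],"dp":[[0,0,-6],[0,0,-6],[3.43,-3.6,0],[3.43,-3.6,0],[3.43,-3.6,0],[3.43,-3.6,0],[3.43,-3.6,0],[3.43,-3.6,0],[3.43,-3.6,0],[3.43,-3.6,0],[3.43,-3.6,0],[3.43,-3.6,0],[3.43,-3.6,0],[3.43,-3.6,0],[3.43,-3.6,0],[3.43,-3.6,0],[3.43,-3.6,0],[3.43,-3.6,0],[3.43,-3.6,0],[3.43,-3.6,0]],"fingers":[9.4,9.4,9.4,9.4,9.4,9.4,9.4,9.4,9.4,9.4,9.4,9.4,9.4,9.4,9.4,9.4,9.4,9.4,9.4,9.4]}'
python3 -m crank '{"rotation":[[0,0,-0.169],[0,0,-0.169],[0,0,-0.169],[0,0,-0.169],[0,0,-0.169],[0,0,-0.169],[0,0,-0.169],[0,0,-0.169],[0,0,-0.169],[0,0,0],[0,0,0]],"dp":[[0,0,0],[0,0,0],[0,0,0],[0,0,0],[0,0,0],[0,0,0],[0,0,0],[0,0,0],[0,0,0],[0,0,0],[0,0,0]],"fingers":[9.4,9.4,9.4,9.4,9.4,9.4,9.4,9.4,9.4,9.4,9.4]}'
python3 - <<'E'
from h import *
s=env.observe();print(s['tcp_pos'],s['orientation'],s['q'])
im=env.snapshot('wrist');cv2.imwrite('pics/w1.png',im[:,:,::-1])
W=cam('wrist',s);print(proj(W,[[552,275.5,206],[552,275.5,46]]))
E
```

```text
clock: 2.65
tcp_pos: [553.4, 275.7, 325.2]
orientation: [3.141, 0.0, 0.464]
force: [1.2, -0.8, 0.2]
gripper_width: 94.2
grip_force: 0.0
clock: 4.03
tcp_pos: [553.1, 274.2, 325.3]
orientation: [-3.141, 0.0, 1.982]
force: [-0.5, 0.2, -0.3]
gripper_width: 93.6
grip_force: 0.0
[553.09866426 274.20831961 325.30465624] [-3.14126356e+00  1.22947366e-04  1.98181708e+00] [-0.11489526  0.54483927 -0.66547365  1.4292486   0.34014718  1.28426279
 -0.39486439]
[[318.7573547  193.97244969]
 [318.92134068 166.92135175]]
```

View pics/w1.png

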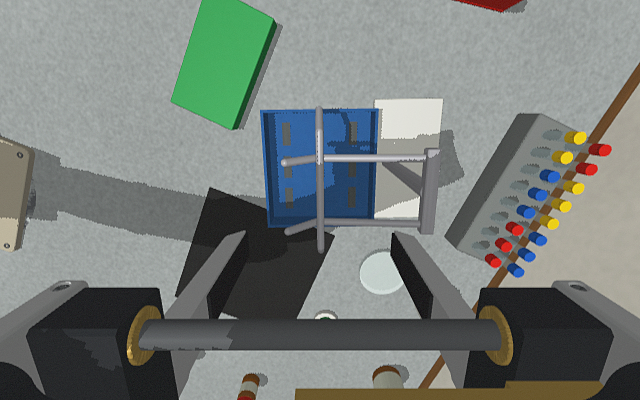

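The wrist view shows the bail as a near-vertical bar at column 320, with the prongs crossing it at rows 158 and 224. The tool is already centred and square above it, so I'll descend and grip.

```bash
python3 -m crank '{"rotation":[[0,0,0],[0,0,0],[0,0,0],[0,0,0],[0,0,0],[0,0,0],[0,0,0],[0,0,0],[0,0,0],[0,0,0],[0,0,0],[0,0,0]],"dp":[[0,0,3],[0,0,3],[0,0,3],[0,0,3],[0,0,1.2],[0,0,0.6],[0,0,0],[0,0,0],[0,0,0],[0,0,0],[0,0,0],[0,0,0]],"fingers":[6,6,6,6,6,6,6,0,0,0,0,0]}' 45
python3 -m crank '{"rotation":[[0,0,0],[0,0,0],[0,0,0],[0,0,0]],"dp":[[0,0,0],[0,0,0],[0,0,-0.5],[0,0,-0.5]],"fingers":[0,0,0,0]}'
```

```text
clock: 5.58
tcp_pos: [553.2, 274.4, 187.5]
orientation: [3.141, 0.0, 1.985]
force: [-0.1, -0.1, -0.2]
gripper_width: 13.3
grip_force: 0.0
clock: 6.08
tcp_pos: [552.8, 274.1, 197.4]
orientation: [-3.14, 0.0, 1.985]
force: [-0.3, -0.2, -3.0]
gripper_width: 6.5
grip_force: 45.0
```

```bash
python3 -m crank '{"rotation":[[0,0,0],[0,0,0],[0,0,0],[0,0,0],[0,0,0],[0,0,0],[0,0,0],[0,0,0],[0,0,0],[0,0,0],[0,0,0],[0,0,0]],"dp":[[0,0,-1],[0,0,-1],[0,0,-1],[0,0,-1],[0,0,-0.5],[0,-0.7,0],[0,-1.4,0],[0,-1.8,0],[0,-1.8,0],[0,-1.5,0],[0,-0.8,0],[0,0,0]],"fingers":[0,0,0,0,0,0,0,0,0,0,0,0]}'
python3 -m crank '{"rotation":[[0,0,0],[0,0,0],[0,0,0],[0,0,0],[0,0,0],[0,0,0],[0,0,0],[0,0,0],[0,0,0],[0,0,0],[0,0,0],[0,0,0],[0,0,0],[0,0,0]],"dp":[[-0.8,-0.2,0],[-1.6,-0.4,0],[-2.2,-0.6,0],[-2.2,-0.6,0],[-2.2,-0.6,0],[-2.2,-0.6,0],[-2.2,-0.6,0],[-2.2,-0.6,0],[-2,-0.4,0],[-1.3,-0.2,0],[-0.7,-0.1,0],[0,0,0],[0,0,0],[0,0,0]],"fingers":[0,0,0,0,0,0,0,0,0,0,0,0,0,0]}'
python3 - <<'E'
from h import *
cv2.imwrite('pics/s2.png',env.snapshot('scene')[80:330,150:550][:,:,::-1])
E
```

```text
clock: 7.58
tcp_pos: [479.5, 241.9, 242.5]
orientation: [-3.141, 0.0, 1.985]
force: [0.1, 0.2, -3.3]
gripper_width: 6.4
grip_force: 45.0
clock: 9.32
tcp_pos: [513.7, 43.9, 242.6]
orientation: [3.141, -0.0, 1.986]
force: [-0.6, -1.2, -2.4]
gripper_width: 6.6
grip_force: 45.0
```

View pics/s2.png

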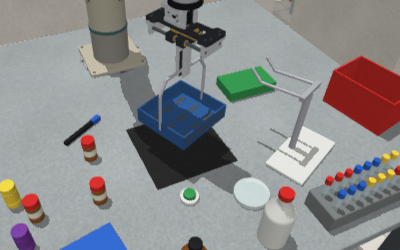

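The basket hangs level in the gripper above the mat, around (180,115) in the crop. I'll lower it now.

```bash
python3 -m crank '{"rotation":[[0,0,0],[0,0,0],[0,0,0],[0,0,0],[0,0,0],[0,0,0],[0,0,0],[0,0,0],[0,0,0],[0,0,0],[0,0,0],[0,0,0]],"dp":[[0,0,1],[0,0,2],[0,0,2],[0,0,2],[0,0,1.2],[0,0,0.8],[0,0,0.2],[0,0,0.2],[0,0,0.1],[0,0,0.1],[0,0,0.1],[0,0,0]],"fingers":[0,0,0,0,0,0,0,0,0,0,0,0]}'
```

```text
clock: 10.88
tcp_pos: [513.9, 42.9, 145.5]
orientation: [3.142, 0.0, 1.985]
force: [-0.6, -0.7, -1.8]
gripper_width: 6.6
grip_force: 45.0
```

```bash
python3 -m crank '{"rotation":[[0,0,0],[0,0,0],[0,0,0],[0,0,0],[0,0,0],[0,0,0],[0,0,0],[0,0,0],[0,0,0],[0,0,0],[0,0,0],[0,0,0]],"dp":[[0,0,0.1],[0,0,0],[0,0,0],[0,0,0],[0,0,0],[0,0,0],[0,0,-1],[0,0,-3],[0,0,-5],[0,0,-5],[0,0,-2],[0,0,0]],"fingers":[0,0,3,3,5,5,6,6,6,6,6,6]}'
python3 - <<'E'
from h import *
np.set_printoptions(precision=1,suppress=True)
s=env.observe();W=cam('wrist',s)
im=env.snapshot('wrist');cv2.imwrite('pics/w2.png',im[:,:,::-1])
T=cam('top');it=env.snapshot('top')
for c,st in blobs(it,(0,130,80),(6,255,255),60)[0]:
    p=ray(T,c,70)[0]
    if p[1]<-100 or p[1]<100: print(c,st[4],p)
h=cv2.cvtColor(im,cv2.COLOR_RGB2HSV);m=cv2.inRange(h,(100,120,30),(125,255,255));m[300:]=0
b=cv2.boxPoints(cv2.minAreaRect(max(cv2.findContours(m,0,2)[0],key=cv2.contourArea)));print(b)
p=ray(W,b,46);print(p,p.mean(0));print(s['tcp_pos'],s['orientation'])
E
```

```text
clock: 12.38
tcp_pos: [514.8, 43.4, 306.4]
orientation: [3.138, 0.002, 1.985]
force: [1.0, 0.0, 0.2]
gripper_width: 59.9
grip_force: 0.0
[382.7, 180.9] 107 [ 604.3 -215.1   70. ]
[432.3, 185.7] 106 [ 593.6 -367.9   70. ]
[376.9, 228.2] 107 [ 459.2 -199.9   70. ]
[[322. 109.]
 [374. 109.]
 [374. 221.]
 [322. 221.]]
[[484.1 125.8  46. ]
 [551.8 155.5  46. ]
 [628.3   3.6  46. ]
 [552.7 -29.5  46. ]] [554.2  63.9  46. ]
[514.8  43.4 306.4] [3.1 0.  2. ]
```

View pics/w2.png

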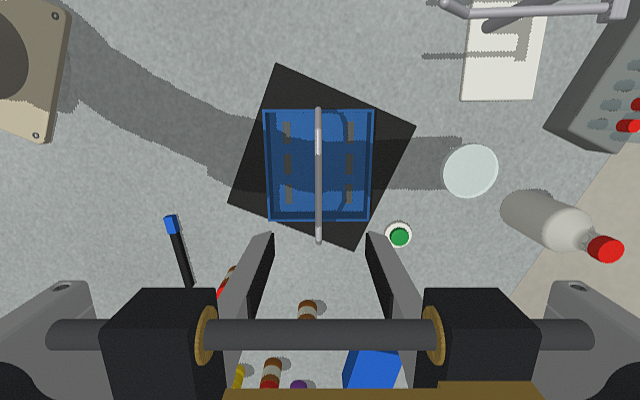

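The basket stands on the mat, let go. Its rim corners are about (263,110), (374,110), (371,221) and (268,221), and the bail is at column 318.

```bash
python3 - <<'E'
from h import *
np.set_printoptions(precision=1,suppress=True)
s=env.observe();W=cam('wrist',s)
p=ray(W,[(263.5,109.5),(374.5,109.5)],46);q=ray(W,[(268,221),(371,221)],4)
print(p,q,np.linalg.norm(p[0]-p[1]));print(np.degrees(np.arctan2(*(p[1]-p[0])[1::-1])))
c=(p.mean(0)+q.mean(0))/2;print(c)
b=np.array([514,43]);y=np.array([-.402,.916]);print(np.dot(p.mean(0)[:2]-b,y), np.dot(q.mean(0)[:2]-b,y))
E
python3 -m crank '{"rotation":[[0,0,0.157],[0,0,0.157],[0,0,0.157],[0,0,0.157],[0,0,0.157],[0,0,0.157],[0,0,0.157],[0,0,0.157],[0,0,0.157],[0,0,0.157],[0,0,0],[0,0,0],[0,0,0],[0,0,0],[0,0,0],[0,0,0],[0,0,0],[0,0,0],[0,0,0],[0,0,0]],"dp":[[0,0,0],[0,0,0],[0,0,0],[0,0,0],[0,0,0],[0,0,0],[0,0,0],[0,0,0],[0,0,0],[0,0,0],[-0.37,4.54,0],[-0.37,4.54,0],[-0.37,4.54,0],[-0.37,4.54,0],[-0.37,4.54,0],[-0.37,4.54,0],[0,0,5],[0,0,5],[0,0,1.6],[0,0,0]],"fingers":[6,6,6,6,6,6,6,6,6,6,6,6,6,6,6,6,5.6,5.6,5.6,5.6]}'
python3 - <<'E'
from h import *
np.set_printoptions(precision=1,suppress=True)
s=env.observe();W=cam('wrist',s);print(s['tcp_pos'],s['orientation'],s['q'])
im=env.snapshot('wrist');cv2.imwrite('pics/w3.png',im[:,:,::-1])
for c,st in blobs(im,(0,130,80),(6,255,255),60)[0]: print(c,st,ray(W,c,70)[0])
E
```

```text
[[405.8  91.1  46. ]
 [549.6 154.3  46. ]] [[470.8 -81.1   4. ]
 [633.8  -9.6   4. ]] 157.04855733233202
23.700687138281314
[515.   38.7  25. ]
87.5981887434727 -96.32789023956417
clock: 14.98
tcp_pos: [602.7, -214.8, 187.4]
orientation: [-3.14, 0.002, 0.415]
force: [1.3, 0.0, 0.6]
gripper_width: 56.3
grip_force: 0.0
[ 602.7 -214.8  187.4] [-3.1  0.   0.4] [ 0.4  0.6 -0.2  1.6  0.2  1.  -1. ]
[323.5, 193.0] [307, 176, 34, 35, 938] [ 606.9 -216.9   70. ]
[442.8, 254.1] [425, 237, 37, 35, 944] [ 596.2 -366.1   70. ]
[269.7, 298.7] [261, 283, 17, 30, 294] [ 465.4 -211.4   70. ]
```

View pics/w3.png

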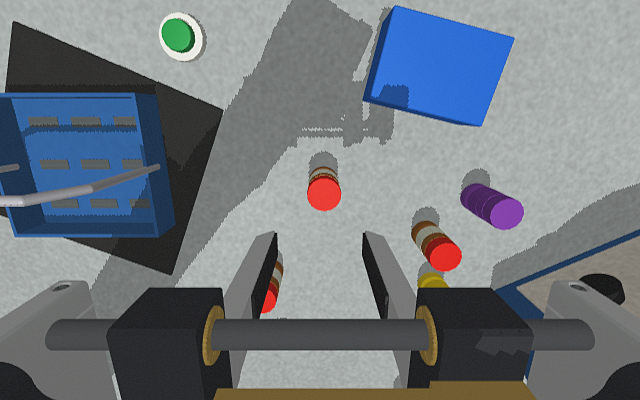

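The wrist view shows jar A's cap at (323,193), almost under the tool. I'll grip it at 8 N.

```bash
python3 -m crank '{"rotation":[[0,0,0],[0,0,0],[0,0,0],[0,0,0],[0,0,0],[0,0,0],[0,0,0],[0,0,0],[0,0,0],[0,0,0],[0,0,0],[0,0,0],[0,0,0],[0,0,0]],"dp":[[0.25,0.25,0],[0,0,3],[0,0,4],[0,0,4],[0,0,2.5],[0,0,1.3],[0,0,0],[0,0,0],[0,0,0],[0,0,0],[0,0,0],[0,0,0],[0,0,0],[0,0,0]],"fingers":[5.6,5.6,5.6,5.6,5.6,5.6,5.6,4.8,4.2,3.8,3.5,3.2,3,3]}' 8
```

```text
clock: 16.77
tcp_pos: [607.1, -216.8, 40.9]
orientation: [3.141, -0.001, 0.415]
force: [0.0, -1.1, 4.1]
gripper_width: 35.7
grip_force: 8.0
```

```bash
python3 -m crank '{"rotation":[[0,0,0],[0,0,0],[0,0,0],[0,0,0],[0,0,0],[0,0,0],[0,0,0],[0,0,0],[0,0,0],[0,0,0],[0,0,0],[0,0,0],[0,0,0],[0,0,0],[0,0,0],[0,0,0],[0,0,0],[0,0,0]],"dp":[[0,0,-1],[0,0,-3],[0,0,-4],[0,0,-3],[2.4,0,0],[2.4,0,0],[2.4,0,0],[0,-1.5,0],[0,-4,0],[0,-4,0],[0,-4,0],[0,-4,0],[0,-4,0],[0,-4,0],[0,-4,0],[0,-1.6,0],[0,0,0],[0,0,0]],"fingers":[3,3,3,3,3,3,3,3,3,3,3,3,3,3,3,3,3,3]}'
python3 - <<'E'
from h import *
np.set_printoptions(precision=1,suppress=True)
s=env.observe();W=cam('wrist',s);print(s['tcp_pos'],s['orientation'],s['force'])
im=env.snapshot('wrist');cv2.imwrite('pics/w4.png',im[:,:,::-1])
E
```

```text
clock: 19.02
tcp_pos: [547.7, 95.0, 150.5]
orientation: [3.14, 0.0, 0.412]
force: [0.1, -1.1, -2.3]
gripper_width: 35.8
grip_force: 8.0
[547.7  95.  150.5] [3.1 0.  0.4] [ 0.1 -1.1 -2.3]
```

View pics/w4.png

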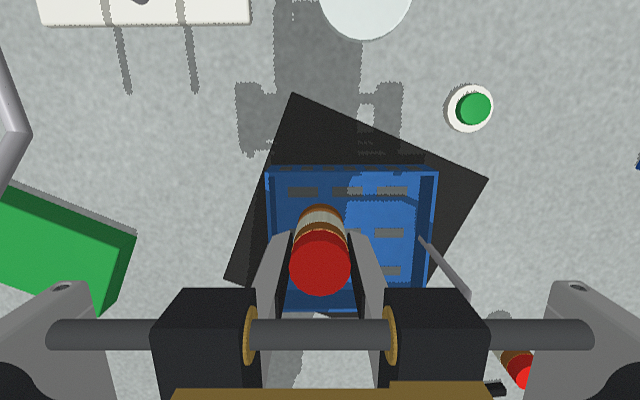

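Jar A is held above the basket. The +x rim runs from about (265,170) to (438,171) in this view.

```bash
python3 - <<'E'
from h import *
np.set_printoptions(precision=1,suppress=True)
s=env.observe();W=cam('wrist',s)
p=ray(W,[(265,170.5),(438,171.5)],46);print(p,np.linalg.norm(p[0]-p[1]))
bx=np.array([.916,.402]);by=np.array([-.402,.916]);c=p.mean(0)[:2]-80*bx
print('centre',c);print(s['tcp_pos'][:2], (s['tcp_pos'][:2]-c)@bx,(s['tcp_pos'][:2]-c)@by)
E
```

```text
[[553.4 155.5  46. ]
 [619.8   0.7  46. ]] 168.40808737705433
centre [513.3  45.9]
[547.8  94.9] 51.30487242474033 31.030968082949354
```

```bash
python3 -m crank '{"rotation":[[0,0,0],[0,0,0],[0,0,0],[0,0,0],[0,0,0],[0,0,0],[0,0,0],[0,0,0],[0,0,0],[0,0,0],[0,0,0],[0,0,0]],"dp":[[0,0,2],[0,0,3],[0,0,2.5],[0,0,1],[0,0,0.6],[0,0,0.3],[0,0,0.2],[0,0,0.2],[0,0,0.1],[0,0,0.1],[0,0,0.1],[0,0,0]],"fingers":[3,3,3,3,3,3,3,3,3,3,3,3]}'
```

```text
clock: 20.58
tcp_pos: [547.1, 97.2, 49.4]
orientation: [-3.142, 0.0, 0.415]
force: [0.5, -0.3, -0.6]
gripper_width: 35.7
grip_force: 8.0
```

```bash
python3 -m crank '{"rotation":[[0,0,0],[0,0,0],[0,0,0],[0,0,0],[0,0,0],[0,0,0],[0,0,0],[0,0,0],[0,0,0],[0,0,0],[0,0,0]],"dp":[[0,0,0.05],[0,0,0],[0,0,0],[0,0,0],[0,0,-1],[0,0,-2],[0,0,-4],[0,0,-4],[0,0,-3],[0,0,-0],[0,0,0]],"fingers":[3,4,4.6,4.8,4.8,4.8,4.8,4.8,4.8,4.8,4.8]}'
python3 - <<'E'
from h import *
np.set_printoptions(precision=1,suppress=True)
s=env.observe();W=cam('wrist',s);print(s['tcp_pos'],s['orientation'])
im=env.snapshot('wrist')
for c,st in blobs(im,(0,130,80),(6,255,255),60)[0]: print('w',c,st,ray(W,c,78)[0])
T=cam('top')
for c,st in blobs(env.snapshot('top'),(0,130,80),(6,255,255),60)[0]:
    p=ray(T,c,70)[0]
    if p[1]<200 and p[0]<800: print('t',c,st[4],p)
E
```

```text
clock: 21.95
tcp_pos: [546.6, 96.9, 188.6]
orientation: [-3.142, 0.001, 0.415]
force: [-0.4, 0.3, -0.9]
gripper_width: 47.8
grip_force: 0.0
[546.6  96.9 188.6] [-3.1  0.   0.4]
w [320.0, 197.0] [303, 179, 35, 36, 976] [547.3  97.1  78. ]
w [517.9, 355.2] [511, 350, 16, 13, 139] [ 461.4 -202.8   78. ]
t [432.3, 185.7] 107 [ 593.6 -367.9   70. ]
t [376.9, 228.2] 107 [ 459.2 -199.9   70. ]
```

```bash
python3 -m crank '{"rotation":[[0,0,0],[0,0,0],[0,0,0],[0,0,0],[0,0,0],[0,0,0],[0,0,0],[0,0,0],[0,0,0],[0,0,0],[0,0,0],[0,0,0]],"dp":[[0,0,-1],[-1.42,4.45,0],[-1.42,4.45,0],[-1.42,4.45,0],[-1.42,4.45,0],[-1.42,4.45,0],[-1.42,4.45,0],[-1.42,4.45,0],[-1.42,4.45,0],[-1.42,4.45,0],[-1.42,4.45,1],[0,0,0]],"fingers":[5.4,5.4,5.4,5.4,5.4,5.4,5.4,5.4,5.4,5.4,5.4,5.4]}'
python3 - <<'E'
from h import *
np.set_printoptions(precision=1,suppress=True)
s=env.observe();W=cam('wrist',s);print(s['tcp_pos'],s['orientation'])
im=env.snapshot('wrist');cv2.imwrite('pics/w5.png',im[:,:,::-1])
x=R.from_euler('xyz',s['orientation']).as_matrix()
for nm,lo,hi in [('red',(0,130,80),(6,255,255)),('purple',(125,60,40),(160,255,255)),('yellow',(20,120,80),(32,255,255))]:
  for c,st in blobs(im,lo,hi,100)[0]:
    p=ray(W,c,70)[0]; print(nm,c,st,p,(p-s['tcp_pos'])@x)
E
```

```text
clock: 23.55
tcp_pos: [594.2, -372.6, 187.2]
orientation: [3.141, 0.003, 0.408]
force: [-0.7, 0.9, -0.3]
gripper_width: 53.8
grip_force: 0.0
[ 594.2 -372.6  187.2] [3.1 0.  0.4]
red [318.0, 193.2] [302, 176, 34, 35, 938] [ 595.9 -369.8   70. ] [  3.   -1.9 117.2]
red [132.0, 242.4] [112, 226, 41, 34, 1033] [ 464.2 -205.3   70. ] [ -52.6 -205.2  117.3]
purple [373.2, 142.9] [352, 125, 43, 39, 1258] [ 664.9 -399.6   70. ] [ 54.6  52.8 117. ]
yellow [331.4, 249.7] [317, 224, 32, 51, 1349] [ 542.4 -408.9   70. ] [-61.5  12.7 117.4]
yellow [214.2, 335.7] [206, 306, 21, 60, 587] [ 381.6 -325.    70. ] [-175.9 -128.   117.8]
yellow [424.7, 335.6] [413, 306, 20, 60, 584] [ 482.7 -559.4   70. ] [-176.1  127.2  117.9]
yellow [387.6, 392.4] [209, 381, 323, 19, 4227] [ 385.3 -558.8   70. ] [-265.3   88.   118.2]
```

```bash
python3 -m crank '{"rotation":[[0,0,0],[0,0,0],[0,0,0],[0,0,0],[0,0,0],[0,0,0],[0,0,0],[0,0,0],[0,0,0],[0,0,0],[0,0,0],[0,0,0],[0,0,0],[0,0,0]],"dp":[[0.25,-0.2,0],[0,0,3],[0,0,4],[0,0,4],[0,0,2.5],[0,0,1.2],[0,0,0],[0,0,0],[0,0,0],[0,0,0],[0,0,0],[0,0,0],[0,0,0],[0,0,0]],"fingers":[5.4,5.4,5.4,5.4,5.4,5.4,5.4,4.8,4.2,3.8,3.5,3.2,3,3]}' 8
```

```text
clock: 25.35
tcp_pos: [598.6, -365.0, 42.6]
orientation: [3.14, -0.001, 0.415]
force: [1.3, -1.6, 5.4]
gripper_width: 37.0
grip_force: 7.9
```

```bash
python3 -m crank '{"rotation":[[0,0,0],[0,0,0],[0,0,0],[0,0,0],[0,0,0],[0,0,0],[0,0,0],[0,0,0],[0,0,0],[0,0,0],[0,0,0],[0,0,0],[0,0,0],[0,0,0],[0,0,0],[0,0,0],[0,0,0],[0,0,0],[0,0,0],[0,0,0]],"dp":[[0,0,-1],[0,0,-3],[0,0,-4],[0,0,-3],[3.5,0,0],[3.5,0,0],[3.5,0,0],[3.4,0,0],[0,-1.8,0],[0,-4,0],[0,-4,0],[0,-4,0],[0,-4,0],[0,-4,0],[0,-4,0],[0,-4,0],[0,-4,0],[0,-3,0],[0,-0.8,0],[0,0,0]],"fingers":[3,3,3,3,3,3,3,3,3,3,3,3,3,3,3,3,3,3,3,3]}'
python3 -m crank '{"rotation":[[0,0,0],[0,0,0],[0,0,0]],"dp":[[0,0,0],[0,0,0],[0,0,0]],"fingers":[3,3,3]}'
python3 - <<'E'
from h import *
np.set_printoptions(precision=1,suppress=True)
s=env.observe();W=cam('wrist',s)
im=env.snapshot('wrist');cv2.imwrite('pics/w6.png',im[:,:,::-1])
c=np.array([513.3,45.5]);bx=np.array([.916,.402]);by=np.array([-.402,.916]);d=s['tcp_pos'][:2]-c;print(d@bx,d@by)
for c,st in blobs(im,(0,130,80),(6,255,255),60)[0]: print(c,st)
E
```

```text
clock: 27.85
tcp_pos: [573.6, 35.2, 151.9]
orientation: [3.141, 0.001, 0.415]
force: [-0.2, -0.8, -0.1]
gripper_width: 36.2
grip_force: 7.9
clock: 28.22
tcp_pos: [573.9, 34.9, 151.9]
orientation: [3.141, 0.0, 0.414]
force: [0.1, -0.7, 0.1]
gripper_width: 36.0
grip_force: 7.9
51.23461738613039 -34.11353987751705
[246.5, 207.9] [226, 188, 42, 41, 1328]
[319.1, 269.6] [289, 237, 61, 65, 3166]
```

View pics/w6.png

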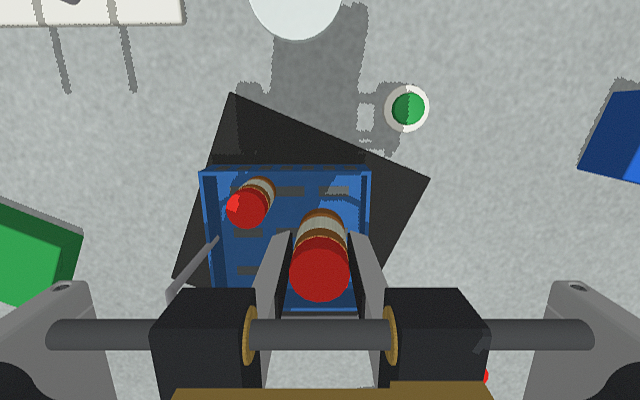

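Jar B is held upright at (319,269), and jar A stands in the basket at (246,208). I'll lower B.

```bash
python3 -m crank '{"rotation":[[0,0,0],[0,0,0],[0,0,0],[0,0,0],[0,0,0],[0,0,0],[0,0,0],[0,0,0],[0,0,0],[0,0,0],[0,0,0],[0,0,0]],"dp":[[0,0,2],[0,0,3],[0,0,2.5],[0,0,1],[0,0,0.6],[0,0,0.3],[0,0,0.2],[0,0,0.1],[0,0,0.1],[0,0,0.1],[0,0,0.1],[0,0,0]],"fingers":[3,3,3,3,3,3,3,3,3,3,3,3]}'
```

```text
clock: 29.78
tcp_pos: [573.7, 35.7, 51.9]
orientation: [-3.142, 0.0, 0.415]
force: [-0.1, 0.4, -0.6]
gripper_width: 36.3
grip_force: 7.9
```

```bash
python3 -m crank '{"rotation":[[0,0,0],[0,0,0],[0,0,0]],"dp":[[0,0,0.1],[0,0,0.1],[0,0,0]],"fingers":[3,3,3]}'
```

```text
clock: 30.15
tcp_pos: [574.2, 35.5, 50.3]
orientation: [3.141, -0.001, 0.415]
force: [0.5, 0.1, 2.3]
gripper_width: 35.8
grip_force: 8.0
```

```bash
python3 -m crank '{"rotation":[[0,0,0],[0,0,0],[0,0,0],[0,0,0],[0,0,0],[0,0,0],[0,0,0],[0,0,0],[0,0,0],[0,0,0],[0,0,0],[0,0,0],[0,0,0],[0,0,0],[0,0,0]],"dp":[[0,0,0],[0,0,0],[0,0,0],[0,0,-1],[0,0,-2],[0,0,-4],[0,0,-4],[0,0,-3],[-3.33,2.88,0],[-3.33,2.88,0],[-3.33,2.88,0],[-3.33,2.88,0],[-3.33,2.88,0],[-3.33,2.88,0],[0,0,0]],"fingers":[4,4.6,4.8,4.8,4.8,4.8,4.8,4.8,5.4,5.4,5.4,5.4,5.4,5.4,5.4]}'
python3 -m crank '{"rotation":[[0,0,-0.1745],[0,0,-0.1745],[0,0,-0.1745],[0,0,-0.1745],[0,0,-0.1745],[0,0,-0.1745],[0,0,-0.1745],[0,0,-0.1745],[0,0,-0.1745],[0,0,-0.1745],[0,0,-0.1745],[0,0,-0.1745],[0,0,-0.1745],[0,0,-0.1745],[0,0,-0.1745],[0,0,-0.1745],[0,0,-0.1745],[0,0,-0.1745],[0,0,0],[0,0,0]],"dp":[[0,0,0],[0,0,0],[0,0,0],[0,0,0],[0,0,0],[0,0,0],[0,0,0],[0,0,0],[0,0,0],[0,0,0],[0,0,0],[0,0,0],[0,0,0],[0,0,0],[0,0,0],[0,0,0],[0,0,0],[0,0,0],[0,0,0],[0,0,0]],"fingers":[5.4,5.4,5.4,5.4,5.4,5.4,5.4,5.4,5.4,5.4,5.4,5.4,5.4,5.4,5.4,5.4,5.4,5.4,5.4,5.4]}'
python3 - <<'E'
from h import *
np.set_printoptions(precision=2,suppress=True)
s=env.observe();W=cam('wrist',s);print(s['tcp_pos'],s['orientation'],s['q'])
im=env.snapshot('wrist');cv2.imwrite('pics/w7.png',im[:,:,::-1])
x=R.from_euler('xyz',s['orientation']).as_matrix()
for c,st in blobs(im,(0,130,80),(6,255,255),100)[0]:
    p=ray(W,c,70)[0]; print(c,st,p,(p-s['tcp_pos'])@x)
T=cam('top')
for c,st in blobs(env.snapshot('top'),(0,130,80),(6,255,255),60)[0]:
    p=ray(T,c,70)[0]
    if p[1]<200 and p[0]<800: print('t',c,st[4],p)
E
```

```text
clock: 32.02
tcp_pos: [458.5, -206.8, 190.6]
orientation: [3.14, 0.001, 0.408]
force: [1.3, 0.4, 0.6]
gripper_width: 53.5
grip_force: 0.0
clock: 34.52
tcp_pos: [460.7, -202.6, 190.2]
orientation: [-3.141, 0.0, -2.73]
force: [-0.2, -0.4, -0.1]
gripper_width: 53.7
grip_force: 0.0
[ 460.73 -202.6   190.24] [-3.14  0.   -2.73] [ 1.04  0.65 -1.07  1.92  0.68  0.99  1.64]
[320.2, 191.2] [304, 174, 34, 35, 929] [ 456.94 -203.06   70.  ] [  3.69   1.12 120.24]
t [301.7, 190.4] 115 [568.59  32.18  70.  ]
t [280.5, 197.5] 117 [545.2   96.16  70.  ]
```

```bash
python3 -m crank '{"rotation":[[0,0,0],[0,0,0],[0,0,0],[0,0,0],[0,0,0],[0,0,0],[0,0,0],[0,0,0],[0,0,0],[0,0,0],[0,0,0],[0,0,0],[0,0,0],[0,0,0]],"dp":[[0.25,0.1,0],[0,0,3],[0,0,4],[0,0,4],[0,0,2.5],[0,0,1.5],[0,0,0],[0,0,0],[0,0,0],[0,0,0],[0,0,0],[0,0,0],[0,0,0],[0,0,0]],"fingers":[5.4,5.4,5.4,5.4,5.4,5.4,5.4,4.8,4.2,3.8,3.5,3.2,3,3]}' 8
python3 - <<'E'
from h import *
print(env.observe()['q'],env.observe()['grip_force'])
E
```

```text
clock: 36.38
tcp_pos: [458.0, -203.1, 40.3]
orientation: [-3.141, 0.0, -2.727]
force: [-1.3, 0.8, 6.1]
gripper_width: 35.7
grip_force: 8.0
[ 0.89498708  0.83618759 -0.83967723  2.04869653  0.98489353  0.72523125
  1.3932568 ] 8.000834975391626
```

```bash
python3 -m crank '{"rotation":[[0,0,0],[0,0,0],[0,0,0],[0,0,0],[0,0,0],[0,0,0],[0,0,0],[0,0,0],[0,0,0],[0,0,0],[0,0,0],[0,0,0],[0,0,0],[0,0,0],[0,0,0],[0,0,0],[0,0,0],[0,0,0]],"dp":[[0,0,-1],[0,0,-3],[0,0,-4],[0,0,-3],[-2.5,0,0],[-2.5,0,0],[-2.5,0,0],[-2.4,0,0],[0,1.5,0],[0,4,0],[0,4,0],[0,4,0],[0,4,0],[0,2.5,0],[0,0.5,0],[0,0,0],[0,0,0],[0,0,0]],"fingers":[3,3,3,3,3,3,3,3,3,3,3,3,3,3,3,3,3,3]}'
python3 - <<'E'
from h import *
np.set_printoptions(precision=2,suppress=True)
s=env.observe();W=cam('wrist',s);print(s['q'],s['orientation'])
im=env.snapshot('wrist');cv2.imwrite('pics/w8.png',im[:,:,::-1])
c=np.array([513.3,45.5]);bx=np.array([.916,.402]);by=np.array([-.402,.916]);d=s['tcp_pos'][:2]-c;print(d@bx,d@by)
print(proj(W,[np.r_[c-80*bx+85*by,46],np.r_[c-80*bx-85*by,46]]))
E
```

```text
clock: 38.62
tcp_pos: [466.1, 23.5, 149.8]
orientation: [-3.142, -0.0, -2.729]
force: [-0.1, 1.0, -0.4]
gripper_width: 35.7
grip_force: 8.0
[ 0.55  0.63 -0.99  2.06  0.72  0.85  1.11] [-3.14 -0.   -2.73]
-52.0760301703154 -1.2202979558216986
[[407.84 171.26]
 [232.82 171.51]]
```

View pics/w8.png

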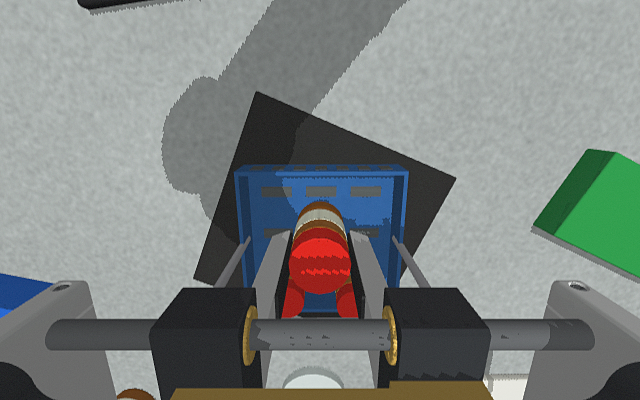

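Jar C is held over its slot at (320,262), with the rim where I expected it. I'll lower it.

```bash
python3 -m crank '{"rotation":[[0,0,0],[0,0,0],[0,0,0],[0,0,0],[0,0,0],[0,0,0],[0,0,0],[0,0,0],[0,0,0],[0,0,0],[0,0,0],[0,0,0]],"dp":[[0,0,2],[0,0,3],[0,0,2.5],[0,0,1],[0,0,0.6],[0,0,0.3],[0,0,0.2],[0,0,0.2],[0,0,0.1],[0,0,0.1],[0,0,0.1],[0,0,0]],"fingers":[3,3,3,3,3,3,3,3,3,3,3,3]}'
```

```text
clock: 40.17
tcp_pos: [465.9, 24.4, 48.9]
orientation: [3.142, -0.0, -2.727]
force: [-0.1, -0.2, -0.5]
gripper_width: 35.5
grip_force: 8.0
```

Then lower a little more, release, rise to about 310 mm, and turn for the bail grasp.

```bash
python3 -m crank '{"rotation":[[0,0,0],[0,0,0],[0,0,0],[0,0,0],[0,0,0],[0,0,0],[0,0,0],[0,0,0],[0,0,0],[0,0,0],[0,0,0],[0,0,0],[0,0,0]],"dp":[[0,0,0.1],[0,0,0],[0,0,0],[0,0,0],[0,0,0],[0,0,-1],[0,0,-2],[0,0,-4],[0,0,-5],[0,0,-5],[0,0,-5],[0,0,-4],[0,0,0]],"fingers":[3,3,4,4.6,4.8,4.8,4.8,4.8,4.8,4.8,4.8,4.8,4.8]}'
python3 - <<'E'
from h import *
np.set_printoptions(precision=2,suppress=True)
T=cam('top');it=env.snapshot('top')
for c,st in blobs(it,(0,130,80),(6,255,255),30)[0]:
    p=ray(T,c,78)[0]
    if p[1]<200 and p[0]<800: print('t',c,st[4],p)
s=env.observe();print(s['tcp_pos'],s['orientation'],s['q'])
E
```

```text
clock: 41.8
tcp_pos: [467.3, 25.3, 311.0]
orientation: [-3.139, 0.005, -2.728]
force: [0.7, -0.7, -0.4]
gripper_width: 48.3
grip_force: 0.0
t [302.4, 189.2] 77 [571.73  29.92  78.  ]
t [280.4, 197.7] 110 [544.19  95.77  78.  ]
[466.17  24.46 309.08] [-3.14  0.   -2.73] [ 0.71  0.44 -1.17  1.84  0.44  1.16  1.37]
```

```bash
python3 -m crank '{"rotation":[[0,0,0.157],[0,0,0.157],[0,0,0.157],[0,0,0.157],[0,0,0.157],[0,0,0.157],[0,0,0.157],[0,0,0.157],[0,0,0.157],[0,0,0.157],[0,0,0],[0,0,0],[0,0,0],[0,0,0]],"dp":[[0,0,0],[0,0,0],[0,0,0],[0,0,0],[0,0,0],[0,0,0],[0,0,0],[0,0,0],[0,0,0],[0,0,0],[0,2.6,0],[0,2.6,0],[0,0,0],[0,0,0]],"fingers":[6,6,6,6,6,6,6,6,6,6,6,6,6,6]}'
python3 - <<'E'
from h import *
np.set_printoptions(precision=2,suppress=True)
s=env.observe();W=cam('wrist',s);print(s['tcp_pos'],s['orientation'],s['q'])
x=R.from_euler('xyz',s['orientation']).as_matrix()
print('to c',(np.array([513.3,45.5,145])-s['tcp_pos'])@x)
cv2.imwrite('pics/w9.png',env.snapshot('wrist')[:,:,::-1])
w1=cv2.imread('pics/w1.png')
a=w1[:300,240:460];cv2.imwrite('pics/w1c.png',cv2.resize(a[90:250],None,fx=3.6,fy=3.6,interpolation=cv2.INTER_CUBIC))
E
```

```text
clock: 43.6
tcp_pos: [512.0, 45.0, 306.9]
orientation: [-3.139, -0.001, 1.986]
force: [0.1, -0.7, 0.3]
gripper_width: 60.0
grip_force: 0.0
[512.02  45.01 306.87] [-3.14 -0.    1.99] [ 0.37  0.4  -0.73  1.73  0.29  1.13 -0.03]
to c [ -0.18   1.86 161.86]
```

View pics/w9.png

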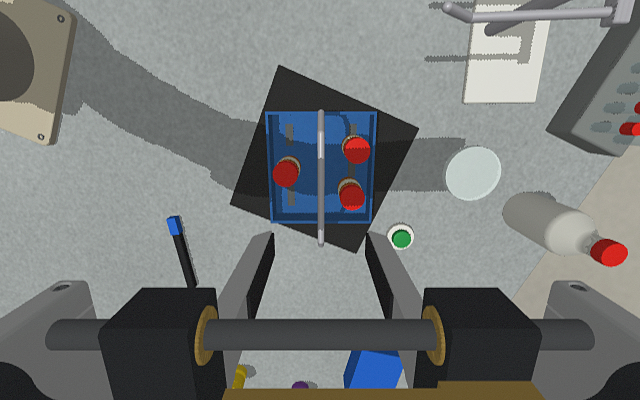

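View pics/w1c.png

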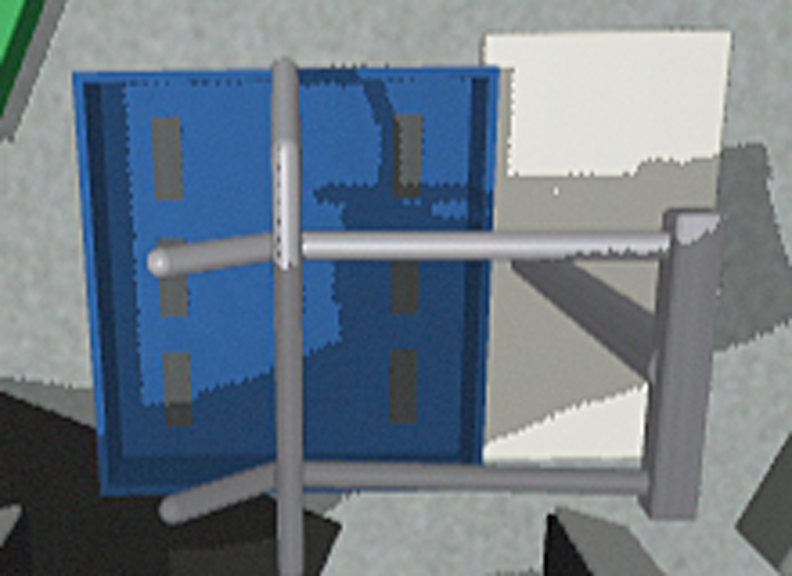

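All three jars stand in the basket, and the bail is at column 321. In the w1 crop the prongs cross the bail at about (288,246) and (288,473).

```bash
python3 - <<'E'
from h import *
np.set_printoptions(precision=1,suppress=True)
s={'tcp_pos':np.array([553.1,274.2,325.3]),'orientation':np.array([-3.14126,.0001,1.9818])}
W=cam('wrist',s);f=lambda x,y:(240+(x-1.3)/3.6,90+(y-1.3)/3.6)
a=ray(W,[f(300,246),f(300,474)],199)[:,:2];b=ray(W,[f(645,243),f(640,482)],209)[:,:2]
bail=ray(W,[f(285,160),f(290,560)],206)[:,:2]
print('prongs',a,b,np.linalg.norm(a[0]-a[1]),np.linalg.norm(b[0]-b[1]))
d=b.mean(0)-a.mean(0);print('stand x ang',np.degrees(np.arctan2(d[1],d[0])),a.mean(0))
e=bail[0]-bail[1];print('bail',bail,np.degrees(np.arctan2(e[1],e[0]))-90)
t=ray(W,[f(160,262),f(170,511)],226)[:,:2];print('tips',t,t.mean(0))
E
python3 -m crank '{"rotation":[[0,0,0],[0,0,0],[0,0,0],[0,0,0],[0,0,0],[0,0,0],[0,0,0],[0,0,0],[0,0,0],[0,0,0],[0,0,0],[0,0,0],[0,0,0],[0,0,0]],"dp":[[0,0.15,0],[0,0,2],[0,0,4],[0,0,4],[0,0,4],[0,0,2.2],[0,0,0],[0,0,0],[0,0,0],[0,0,0],[0,0,0],[0,0,0],[0,0,0],[0,0,0]],"fingers":[6,6,6,6,6,6,6,3,2,1.4,0.8,0,0,0]}' 55
```

```text
prongs [[541.4 310.9]
 [569.5 246.9]] [[628.2 351.3]
 [661.4 288.3]] 69.87867213995101 71.17430681573369
stand x ang 24.556113017571136 [555.4 278.9]
bail [[527.6 331.8]
 [576.8 222.3]] 24.226995128171524
tips [[507.4 295.9]
 [535.9 231.3]] [521.6 263.6]
clock: 45.4
tcp_pos: [513.6, 45.3, 145.8]
orientation: [-3.139, 0.0, 1.986]
force: [-3.0, -2.6, 2.7]
gripper_width: 6.4
grip_force: 55.0
```

```bash
python3 -m crank '{"rotation":[[0,0,0],[0,0,0],[0,0,0],[0,0,0],[0,0,0],[0,0,0],[0,0,0],[0,0,0],[0,0,0],[0,0,0],[0,0,0],[0,0,0],[0,0,0]],"dp":[[0,0,-0.2],[0,0,-0.4],[0,0,-0.7],[0,0,-1],[0,0,-1.2],[0,0,-1.3],[0,0,-1.3],[0,0,-1.2],[0,0,-1],[0,0,-0.7],[0,0,-0.5],[0,0,-0.2],[0,0,0]],"fingers":[0,0,0,0,0,0,0,0,0,0,0,0,0]}'
python3 - <<'E'
from h import *
cv2.imwrite('pics/s3.png',env.snapshot('scene')[60:310,150:550][:,:,::-1])
E
```

```text
clock: 47.02
tcp_pos: [514.8, 46.0, 242.9]
orientation: [-3.141, -0.0, 1.986]
force: [0.4, 1.0, -5.0]
gripper_width: 6.2
grip_force: 55.0
```

View pics/s3.png

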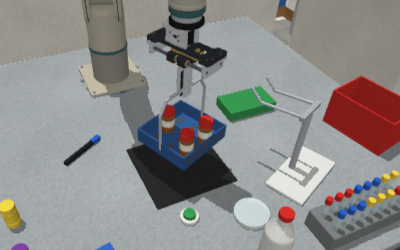

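The loaded basket hangs level with all three jars upright. That was picture 14, so from here I'll work from numbers only.

```bash
python3 -m crank '{"rotation":[[0,0,0],[0,0,0],[0,0,0],[0,0,0],[0,0,0],[0,0,0],[0,0,0],[0,0,0],[0,0,0],[0,0,0],[0,0,0],[0,0,0],[0,0,0],[0,0,0],[0,0,0],[0,0,0],[0,0,0],[0,0,0],[0,0,0],[0,0,0]],"dp":[[0.3,0.1,0],[0.6,0.1,0],[0.9,0.2,0],[1.2,0.3,0],[1.4,0.4,0],[1.5,0.4,0],[1.5,0.4,0],[1.5,0.4,0],[1.5,0.4,0],[1.5,0.4,0],[1.5,0.4,0],[1.5,0.3,0],[1.4,0.3,0],[1.1,0.3,0],[0.9,0.2,0],[0.6,0.1,0],[0.4,0.1,0],[0.2,0,0],[0,0,0],[0,0,0]],"fingers":[0,0,0,0,0,0,0,0,0,0,0,0,0,0,0,0,0,0,0,0]}'
python3 - <<'E'
from h import *
np.set_printoptions(precision=1,suppress=True)
s=env.observe();x=R.from_euler('xyz',s['orientation']).as_matrix();print('to seat',(np.array([552,276.5,187.5])-s['tcp_pos'])@x)
E
```

```text
clock: 49.58
tcp_pos: [480.3, 243.4, 242.9]
orientation: [-3.141, 0.0, 1.985]
force: [0.6, 0.3, -3.1]
gripper_width: 6.5
grip_force: 55.0
to seat [ 1.5 79.  55.4]
```

```bash
python3 -m crank '{"rotation":[[0,0,0],[0,0,0],[0,0,0],[0,0,0],[0,0,0],[0,0,0],[0,0,0],[0,0,0],[0,0,0],[0,0,0],[0,0,0]],"dp":[[0.1,0.3,0],[0,0.6,0],[0,0.9,0],[0,1.1,0],[0,1.2,0],[0,1.2,0],[0,1.1,0],[0,0.8,0],[0,0.5,0],[0,0.2,0],[0,0,0]],"fingers":[0,0,0,0,0,0,0,0,0,0,0]}'
python3 -m crank '{"rotation":[[0,0,0],[0,0,0],[0,0,0],[0,0,0],[0,0,0],[0,0,0],[0,0,0],[0,0,0],[0,0,0],[0,0,0],[0,0,0],[0,0,0]],"dp":[[0,0,0.3],[0,0,0.6],[0,0,0.9],[0,0,1],[0,0,0.9],[0,0,0.6],[0,0,0.3],[0,0,0.2],[0,0,0.2],[0,0,0.1],[0,0,0],[0,0,0]],"fingers":[0,0,0,0,0,0,0,0,0,0,0,0]}'
```

```text
clock: 50.95
tcp_pos: [551.9, 276.5, 243.0]
orientation: [-3.141, 0.0, 1.986]
force: [0.3, 0.2, -5.1]
gripper_width: 6.2
grip_force: 55.0
clock: 52.45
tcp_pos: [552.2, 276.6, 192.1]
orientation: [3.141, -0.0, 1.986]
force: [-0.2, -0.0, -5.6]
gripper_width: 6.3
grip_force: 55.0
```

```bash
python3 -m crank '{"rotation":[[0,0,0],[0,0,0],[0,0,0],[0,0,0],[0,0,0],[0,0,0]],"dp":[[0,0,0.1],[0,0,0.1],[0,0,0.1],[0,0,0.1],[0,0,0],[0,0,0]],"fingers":[0,0,0,0,0,0]}'
```

```text
clock: 53.2
tcp_pos: [552.2, 276.6, 188.0]
orientation: [3.141, -0.0, 1.986]
force: [-0.6, 0.3, -5.0]
gripper_width: 6.4
grip_force: 55.0
```

```bash
python3 -m crank '{"rotation":[[0,0,0],[0,0,0],[0,0,0],[0,0,0]],"dp":[[0,0,0.1],[0,0,0.1],[0,0,0],[0,0,0]],"fingers":[0,0,0,0]}'
```

```text
clock: 53.7
tcp_pos: [552.4, 276.7, 187.4]
orientation: [3.14, 0.0, 1.986]
force: [-1.7, -2.3, 4.7]
gripper_width: 6.4
grip_force: 55.0
```

```bash
python3 -m crank '{"rotation":[[0,0,0],[0,0,0],[0,0,0],[0,0,0],[0,0,0],[0,0,0],[0,0,0],[0,0,0]],"dp":[[0,0,-0.05],[0,0,0],[0,0,0],[0,0,0],[0,0,0],[0,0,0],[0,0,0],[0,0,0]],"fingers":[0.6,1,2,3,4,5,5,5]}' 10
python3 -m crank '{"rotation":[[0,0,0],[0,0,0],[0,0,0],[0,0,0],[0,0,0],[0,0,0],[0,0,0],[0,0,0]],"dp":[[0,0,-0.5],[0,0,-2],[0,0,-3],[0,0,-4],[0,0,-4],[0,0,-0.3],[0,0,0],[0,0,0]],"fingers":[6,6,6,6,6,6,6,6]}'
python3 - <<'E'
from h import *
np.set_printoptions(precision=1,suppress=True)
s=env.observe();W=cam('wrist',s);print(s['tcp_pos'],s['orientation'])
im=env.snapshot('wrist');cv2.imwrite('pics/w10.png',im[:,:,::-1])
for c,st in blobs(im,(0,130,80),(6,255,255),100)[0]: print('cap',c,st,ray(W,c,120)[0])
print('pred caps',proj(W,[[552+51*.914-31*.41+0,276.5+51*.41+31*.914,120],[552+51*.914+34*.41,276.5+51*.41-34*.914,120],[552-52*.914,276.5-52*.41,120]]))
print('bail pred',proj(W,[552,276.5,206]))
g=im.astype(int);
for r in (175,190,205,240):
    row=g[r,285:355]; print(r,[int(i)+285 for i in np.where(row.max(1)-row.min(1)<35)[0] if row[i].mean()>70])
S=cam('scene');T=cam('top')
for n,C in(('scene',S),('top',T)):
    i=env.snapshot(n);cv2.imwrite(f'pics/{n}4.png',i[:,:,::-1])
    for lo,hi,nm in [((0,130,80),(6,255,255),'red'),((45,80,60),(85,255,255),'green')]:
        for c,st in blobs(i,lo,hi,25)[0]:print(n,nm,c,st)
    print(proj(C,[[552+51*.914-31*.41+0,276.5+51*.41+31*.914,115],[552+51*.914+34*.41,276.5+51*.41-34*.914,115],[552-52*.914,276.5-52*.41,115]]))
E
```

```text
clock: 54.7
tcp_pos: [552.1, 276.5, 186.5]
orientation: [3.142, -0.0, 1.986]
force: [-0.6, 0.0, 0.1]
gripper_width: 49.9
grip_force: 0.0
clock: 55.7
tcp_pos: [551.5, 275.9, 323.0]
orientation: [-3.139, 0.0, 1.986]
force: [-0.3, 0.0, -0.5]
gripper_width: 60.1
grip_force: 0.0
[551.5 275.9 323. ] [-3.1  0.   2. ]
cap [494.0, 4.1] [451, 0, 77, 14, 544] [650.6 538.5 120. ]
cap [358.1, 148.1] [344, 138, 29, 19, 452] [580.8 332.  120. ]
cap [602.1, 152.3] [591, 146, 23, 14, 239] [870.3 453.7 120. ]
cap [281.1, 177.6] [268, 163, 28, 28, 556] [504.7 256.3 120. ]
cap [588.5, 171.4] [578, 165, 22, 14, 225] [870.2 426.4 120. ]
cap [352.5, 201.1] [340, 188, 27, 27, 571] [604.9 265.1 120. ]
cap [515.7, 231.1] [507, 224, 18, 15, 180] [831.5 317.3 120. ]
cap [504.7, 247.4] [496, 241, 18, 14, 172] [831.6 290.2 120. ]
cap [493.9, 263.2] [486, 256, 17, 15, 159] [831.5 262.9 120. ]
pred caps [[359.5 154.2]
 [358.  202.5]
 [280.6 178.3]]
bail pred [[320.1 195.7]]
175 [316, 317, 318, 319, 320, 321, 322, 323, 324, 325]
190 [288, 289, 290, 316, 317, 318, 319, 320, 321, 322, 323, 324, 338, 339, 340]
205 [286
[... 716 characters left out ...]
14, 156, 12, 9, 60]
scene green [416.8, 167.1] [410, 164, 14, 7, 34]
scene green [339.1, 273.6] [333, 268, 13, 12, 119]
[[435.1 182.9]
 [422.7 194.6]
 [397.  172.2]]
top red [170.7, 81.8] [168, 79, 6, 6, 26]
top red [274.7, 84.9] [270, 80, 10, 11, 89]
top red [207.9, 95.8] [205, 93, 7, 6, 28]
top red [217.4, 96.1] [215, 94, 6, 6, 28]
top red [227.0, 96.3] [225, 94, 5, 6, 26]
top red [75.0, 148.8] [64, 139, 31, 25, 350]
top red [223.6, 174.2] [218, 169, 12, 12, 110]
top red [200.5, 181.9] [194, 176, 14, 13, 133]
top red [79.4, 200.2] [69, 180, 27, 31, 330]
top red [224.1, 209.3] [218, 204, 13, 12, 126]
top green [316.8, 154.3] [313, 150, 8, 9, 54]
[[201.2 180.8]
 [221.9 172.3]
 [224.3 209.2]]
```

```bash
python3 -m crank '{"rotation":[[0,0,0],[0,0,0],[0,0,0],[0,0,0],[0,0,0],[0,0,0],[0,0,0],[0,0,0],[0,0,0],[0,0,0],[0,0,0],[0,0,0],[0,0,0]],"dp":[[-4.55,0.14,0],[-4.55,0.14,0],[-4.55,0.14,0],[-4.55,0.14,0],[-4.55,0.14,0],[-4.55,0.14,0],[-4.55,0.14,0],[0,0,4],[0,0,5],[0,0,5],[0,0,3],[0,0,0],[0,0,0]],"fingers":[6,6,6,6,6,4,3,2,1,0,0,0,0]}'
python3 - <<'E'
from h import *
np.set_printoptions(precision=1,suppress=True)
print(tri(cam('top'),(316.8,154.3),cam('scene'),(339.1,273.6)))
s=env.observe();W=cam('wrist',s);print(s['tcp_pos'],s['orientation'])
im=env.snapshot('wrist');cv2.imwrite('pics/w11.png',im[:,:,::-1])
x=R.from_euler('xyz',s['orientation']).as_matrix()
for c,st in blobs(im,(45,80,60),(85,255,255),100)[0]:
    print(c,st,tri(cam('top'),(316.8,154.3),W,c),tri(W,c,cam('scene'),(339.1,273.6)))
    for z in(15,25,35):p=ray(W,c,z)[0];print(z,p,(p-s['tcp_pos'])@x)
E
```

```text
clock: 57.48
tcp_pos: [690.3, -10.6, 155.7]
orientation: [3.14, 0.0, 1.986]
force: [-0.2, -0.1, -0.1]
gripper_width: 0.3
grip_force: 0.0
[689.8 -12.   14.7]
[690.3 -10.6 155.7] [3.1 0.  2. ]
[317.8, 191.5] [304, 178, 29, 28, 629] [689.3 -11.4  18.8] [689.7 -12.5  14.8]
15 [689.7 -12.4  15. ] [ -1.4  -1.6 140.7]
25 [688.7  -9.9  25. ] [  1.3  -1.5 130.7]
35 [687.6  -7.5  35. ] [  3.9  -1.5 120.7]
```

```bash
python3 -m crank '{"rotation":[[0,0,0],[0,0,0],[0,0,0],[0,0,0],[0,0,0],[0,0,0]],"dp":[[0,-0.15,3],[0,0,4],[0,0,4],[0,0,1.8],[0,0,0],[0,0,0]],"fingers":[0,0,0,0,0,0]}'
python3 -m crank '{"rotation":[[0,0,0],[0,0,0],[0,0,0],[0,0,0],[0,0,0],[0,0,0]],"dp":[[0,0,0.3],[0,0,0.2],[0,0,0.2],[0,0,0.2],[0,0,0],[0,0,0]],"fingers":[0,0,0,0,0,0]}'
```

```text
clock: 58.28
tcp_pos: [689.7, -11.2, 28.6]
orientation: [3.138, 0.001, 1.986]
force: [0.4, -0.1, -0.1]
gripper_width: 0.4
grip_force: 0.0
clock: 59.02
tcp_pos: [688.9, -11.6, 17.9]
orientation: [3.14, 0.001, 1.986]
force: [2.1, -0.2, 2.1]
gripper_width: 0.2
grip_force: 1.6
```

```bash
python3 -m crank '{"rotation":[[0,0,0],[0,0,0],[0,0,0],[0,0,0]],"dp":[[0,0,0.2],[0,0,0.2],[0,0,0.1],[0,0,0]],"fingers":[0,0,0,0]}'
python3 -m crank '{"rotation":[[0,0,0],[0,0,0],[0,0,0]],"dp":[[0,0,0.1],[0,0,0.1],[0,0,0]],"fingers":[0,0,0]}'
```

```text
clock: 59.52
tcp_pos: [688.9, -11.6, 15.9]
orientation: [3.14, 0.002, 1.985]
force: [-3.6, -1.5, 21.2]
gripper_width: 0.7
grip_force: 11.0
clock: 59.9
tcp_pos: [689.0, -11.6, 15.7]
orientation: [3.14, 0.002, 1.985]
force: [-7.3, -2.0, 32.5]
gripper_width: 0.7
grip_force: 16.0
```

```bash
python3 -m crank '{"rotation":[[0,0,0],[0,0,0],[0,0,0],[0,0,0],[0,0,0],[0,0,0],[0,0,0],[0,0,0],[0,0,0],[0,0,0]],"dp":[[0,0,-0.5],[0,0,-1],[0,0,-3],[0,0,-4],[0,0,-4],[0,0,-2],[0,0,0],[0,0,0],[0,0,0],[0,0,0]],"fingers":[0,0,0,0,0,0,0,0,0,0]}'
python3 - <<'E'
from h import *
for n in('scene','top','wrist'):
    i=env.snapshot(n);print(n,[(c,s[4]) for c,s in blobs(i,(0,130,80),(6,255,255),60)[0]],[(c,s) for c,s in blobs(i,(45,80,60),(85,255,255),50)[0]])
s=env.observe();print(s['tcp_pos'],s['force'])
E
```

```text
clock: 61.15
tcp_pos: [687.5, -11.6, 154.3]
orientation: [-3.14, -0.001, 1.986]
force: [0.2, 0.1, 0.4]
gripper_width: 0.3
grip_force: 0.0
scene [([520.5, 174.0], 4681), ([395.9, 172.9], 96), ([434.5, 184.1], 146), ([419.9, 195.5], 157), ([553.1, 248.1], 119), ([493.4, 254.6], 119), ([479.0, 260.3], 61), ([436.2, 274.2], 209)] [([410.7, 151.5], [405, 146, 13, 13, 91]), ([385.6, 162.4], [367, 149, 41, 32, 746]), ([420.4, 160.5], [415, 156, 11, 9, 57]), ([339.2, 273.6], [333, 268, 13, 12, 120])]
top [([274.7, 84.9], 90), ([100.5, 174.1], 4523), ([223.7, 174.0], 117), ([200.9, 181.8], 133), ([224.0, 209.3], 126)] [([196.0, 255.8], [167, 239, 58, 35, 1830])]
wrist [([636.2, 182.1], 181)] [([320.6, 191.8], [307, 178, 28, 28, 631])]
[687.91794782 -11.55776687 155.0478009 ] [-0.5973393   0.89150025  0.20265321]
```

The basket and jars haven't moved since hanging, the button has sprung back, and the slide box is where it was. I'm handing in.

```bash
python3 -c "
from station import env
print(env.sign_off())"
```

```text
the job is handed in; nothing more can be done
None
```

I handed the job in at about 61 s on the clock: the basket with all three amber jars hangs on both prongs and the green button was pressed fully and sprang back; sign-off returned no verdict, so whether it passed isn't confirmed.

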